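# Sort specimen cases by weight and load the microscope stage

### The job

Draw the microscope's sliding stage out to its stop, then weigh each closed specimen case in the hand: those heavier than 300 g are full and go flat on the stage, the lighter ones are empties and belong flat on the floor of the tray that has the open empty case standing at its far end. Lay the cases side by side, lid up and never stacked, and finally push the loaded stage back under the microscope until it stops fully home; leave the open case and the bottle where they stand.

Things in the scene. Friction and masses are not known exactly. Their poses are not given: they have to be found in the camera images.
- case_1: closed grey specimen case; flat box 84 (x) by 42 (y) by 30 mm with a solid grip ridge on the lid, 56 (x) by 16 (y) by 22 mm, centred, so 52 mm high in all. Origin: centre of its underside; z up through the lid. It weighs 100 to 500 g depending on its hidden contents. None if this case is absent
- case_2: closed grey specimen case; flat box 84 (x) by 42 (y) by 30 mm with a solid grip ridge on the lid, 56 (x) by 16 (y) by 22 mm, centred, so 52 mm high in all. Origin: centre of its underside; z up through the lid. It weighs 100 to 500 g depending on its hidden contents. None if this case is absent
- case_3: closed grey specimen case; flat box 84 (x) by 42 (y) by 30 mm with a solid grip ridge on the lid, 56 (x) by 16 (y) by 22 mm, centred, so 52 mm high in all. Origin: centre of its underside; z up through the lid. It weighs 100 to 500 g depending on its hidden contents. None if this case is absent
- case_4: closed grey specimen case; flat box 84 (x) by 42 (y) by 30 mm with a solid grip ridge on the lid, 56 (x) by 16 (y) by 22 mm, centred, so 52 mm high in all. Origin: centre of its underside; z up through the lid. It weighs 100 to 500 g depending on its hidden contents. None if this case is absent
- case_5: closed grey specimen case; flat box 84 (x) by 42 (y) by 30 mm with a solid grip ridge on the lid, 56 (x) by 16 (y) by 22 mm, centred, so 52 mm high in all. Origin: centre of its underside; z up through the lid. It weighs 100 to 500 g depending on its hidden contents. None if this case is absent
- case_6: closed grey specimen case; flat box 84 (x) by 42 (y) by 30 mm with a solid grip ridge on the lid, 56 (x) by 16 (y) by 22 mm, centred, so 52 mm high in all. Origin: centre of its underside; z up through the lid. It weighs 100 to 500 g depending on its hidden contents. None if this case is absent
- tray_a: fixed blue plastic tray on the bench, outside 212 (x) by 168 (y) by 13 mm, walls and floor 5 mm thick; up to six cases lie flat in it, two along x by three along y. Origin: centre of its underside (floor surface 5 mm above). The open empty case or the bottle stands on the bench just beyond its +x end, its centre about 160 mm from this origin
- tray_b: fixed blue plastic tray on the bench, outside 212 (x) by 168 (y) by 13 mm, walls and floor 5 mm thick; up to six cases lie flat in it, two along x by three along y. Origin: centre of its underside (floor surface 5 mm above). The open empty case or the bottle stands on the bench just beyond its +x end, its centre about 160 mm from this origin
- open_case: open, empty grey specimen case, 84 by 42 by 22 mm base with its lid standing upright at the +x end (88 mm high); marks the tray for empties by standing just beyond that tray's +x end. Origin: centre of the base's underside
- bottle: plain white bottle, 48 mm diameter, 100 mm high, standing beyond the end of the other tray; origin at the centre of its underside; leave it alone
- microscope: fixed white microscope with a 14 mm high base plate; its body z is up and the stage slides along its y axis, home towards +y. Origin: on the bench under the stage's centre when home. The head (90 mm across, centre at x +30, y +50 mm) hangs 155 mm above the bench over the home place; the arm and column that carry it stand behind, at +x
- stage (a joint): sliding stage: 0 is fully home under the head, grows as it is drawn out towards -y, to a stop at about 0.15 m that is felt, not seen; stays where it is left, about 3 N to move
- stage_floor (a point): centre of the stage's floor surface, 22 mm above the bench; moves with the stage; axes as the microscope's. The stage is an aluminium tray, 212 (x) by 168 (y) mm outside, 5 mm walls whose rim stands 8 mm above this floor; holds up to six cases, two along x by three along y
- stage_tab (a point): middle of the top edge of the stage's upright pull tab, 50 (x) by 12 (y) mm, which rises 37 mm from its 22 mm high bracket, 117 mm to the -y side of the stage's centre; pinch it from above across y
Mind the look-alikes: they are no part of the job. Leave any orange look-alike of the case_6 alone.

How it is judged:
By the outcome, as a careful person would: the job done as asked, in the order asked, and still so for the second after the job is handed in, with the robot touching nothing.
Of case_1, case_2, case_3, case_4, case_5, case_6 only 4 to 6 are there at a start; the rules pass over those that are not, and their reading is None.
At some moment in a run one of case_1, case_2, case_3, case_4, case_5, case_6 may be knocked a few centimetres aside while the robot is not near it.
Once in a run the grip may slacken for a moment while it holds something.
It also fails if it takes over 210 s, if anything falls off the work surface, if the arm or the gripper's body presses on something with over 40 N, if the wrist force passes 120 N, or if a joint passes its speed limit or range.

### The arm

A 6-joint arm with a two-finger parallel gripper is mounted at the origin on the work surface. World frame = base frame: x ahead of the robot, y to its left, z up, the work surface at z = 0. Lengths are in m, angles in rad, forces in N, time in s.
With the tool pointing down it reaches from about 0.3 to 0.875 m from the base axis. Payload 6.4 kg.
Tool frame: the origin (TCP) lies midway between the tips of the shut fingers; the grasp point (between the pads) lies 19 mm behind it; x points along the fingers, y is the direction in which the jaws open and shut, and the axes are right-handed (so a half turn about x gives the same grasp; the last joint's range is limited). The gripper opens to 85 mm and grips with 20 to 120 N. Pads are 22 mm wide; open, the fingers measure 114 mm over their backs; the gripper's body (76 mm by 85 mm) begins 54 mm behind the grasp point. The pads swing forward as they close: fully open they stand 13 mm farther back than shut.
Start: joints at [-1.549, 0.181, 1.607, -0, 1.354, -0.206], TCP at [0.13, -0.56, 0.231] pointing down, gripper open.
Joint ranges: [-2.99, 2.99], [-0.89, 2.07], [0.3, 2.58], [-1.14, 4.28], [0, 2.63], [-3.12, 3.12]. Speed limits (rad/s): [2.57, 2.57, 3.01, 3.14, 3.14, 3.14].

### API

Orientations are given as a unit quaternion [w, x, y, z].
In Python, from bench import ctrl gives the robot as it stands.
- The arm moves only by the tool servo_tool, never from a script. Its argument "targets" is a list of rows, each a list of 7 numbers: the turn, a rotation vector about the tool's x, y, z in rad, then the shift along the tool's x, y, z in mm, then the opening, from -1 (shut) to 1 (fully open). A call has exactly 8 rows; each row is the pose to reach, as a shift and turn from the pose measured when the call began, along the tool's axes at that moment; what a row does not reach only later rows make up. A row lasts 1/8 s, in which the tool goes at most 62.5 mm and 10.7 degrees, less where a joint would pass 70% of its speed; a pose out of reach is approached as far as the arm can. A call with a gripper value outside its range is refused whole. The fingers move at their own pace and stop on an object; the grip force is fixed at half the most. Time passes only in rows, so rows that repeat a pose let the fingers close, or fill a call up. It gives the time, the measured TCP pose, the force and the opening at its end, in the units of the state.
- ctrl.get_obs(): the state, without advancing time (a new reading comes with each control period).
- ctrl.camera(name): name is "side" or "top"; returns a dict with "pixels" (400x640x3 uint8, blue, green, red), "intrinsics" (3x3 intrinsics, pixels), "R" (3x3) and "t" (3): a world point X has camera coordinates R X + t. Camera axes: x right, y down, z forward; pixel columns grow to the right and rows downward; lengths in m; the calibration is good to about 2 mm. A picture is of the moment at which its call begins. There is no depth.
- ctrl.hand_in(): hands the job in, once; it reports no verdict.
The state is a dict: "time_s": time; "q": joint angles; "dq": joint speeds; "joint_efforts": joint torques, N m; "eef_pos": TCP position; "eef_rot": TCP orientation; "wrist_force": force on the tool from outside, world axes, zero at the start; "torque": the same for the moment, N m; "opening": opening from 0.0 (shut) to 1.0 (fully open).
Only numpy, scipy, OpenCV 4.12 (cv2) and the standard library are available. Lean on these libraries where they do the work, as an engineer would, in place of code of your own. Each camera call takes 0.05 s, during which the arm holds its last target.

## Working session

There is one attempt and no reset: what is moved stays moved. The work goes in short steps, Python scripts to look and compute and a tool call to move; the robot and the scene stay as the last step left them, time stands still between calls to the robot, and variables do not carry over. Pictures are saved under pics/ and viewed, and the job is handed in when it is done.

Besides the shell and the picture viewer there is one more tool, called after "Request:" by a JSON object that holds its "method" and its "body", one argument or row to a line. servo_tool: Moves the arm, as the interface text tells. Its arguments: {"type":"object","properties":{"targets":{"type":"array","items":{"type":"array","items":{"type":"number"}}}},"required":["targets"]}

```bash
ls; mkdir -p pics
python3 - <<'E'
from bench import ctrl
import cv2
for n in("top","side"):
    c=ctrl.camera(n); cv2.imwrite(f"pics/{n}0.png",c["pixels"]); print(n,c["intrinsics"],c["R"],c["t"])
print(ctrl.get_obs())
E
```

```text
pics
top [[463.51832205   0.         315.06365539]
 [  0.         463.51832205 202.79692179]
 [  0.           0.           1.        ]] [[-0.02685912 -0.99961239 -0.00732485]
 [-0.99504889  0.02743647 -0.0955246 ]
 [ 0.09568854  0.00472288 -0.99540012]] [-0.01947098  0.53413949  1.06727582]
side [[409.36188927   0.         319.78971228]
 [  0.         409.36188927 198.7332113 ]
 [  0.           0.           1.        ]] [[-0.71717285 -0.69652039  0.02285706]
 [-0.43030115  0.4167839  -0.80070725]
 [ 0.54818247 -0.58408092 -0.59861963]] [0.37696399 0.29736191 0.79356622]
{'time_s': 0.1, 'q': array([-1.54931020e+00,  1.81473630e-01,  1.60788447e+00, -1.81593139e-05,
        1.35377655e+00, -2.06315843e-01]), 'dq': array([ 0.00100275, -0.00135446, -0.00236287, -0.00058634, -0.00159403,
        0.00067543]), 'joint_efforts': array([ 3.38585887e-04, -4.45873976e+01, -3.52238452e+01, -3.56224336e-04,
        4.18747179e-03,  2.60683362e-05]), 'eef_pos': array([ 0.12984822, -0.55965529,  0.23048173]), 'eef_rot': array([ 0.07982405,  0.70256864,  0.08091091, -0.7024805 ]), 'wrist_force': array([ 0.44645827, -0.19545441, -0.30059558]), 'torque': array([-0.00988088,  0.00920138, -0.01285117]), 'opening': 1.0004468881206177}
```

View pics/top0.png

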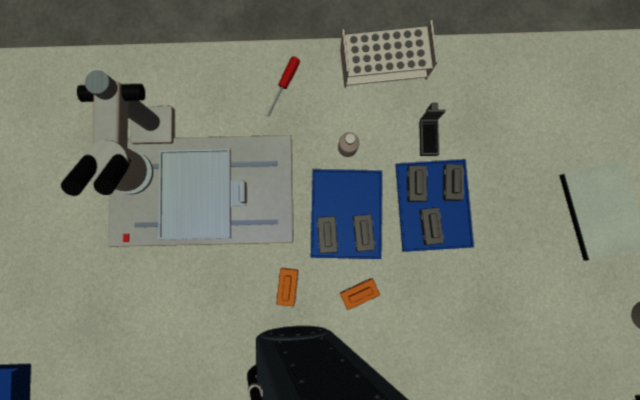

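View pics/side0.png

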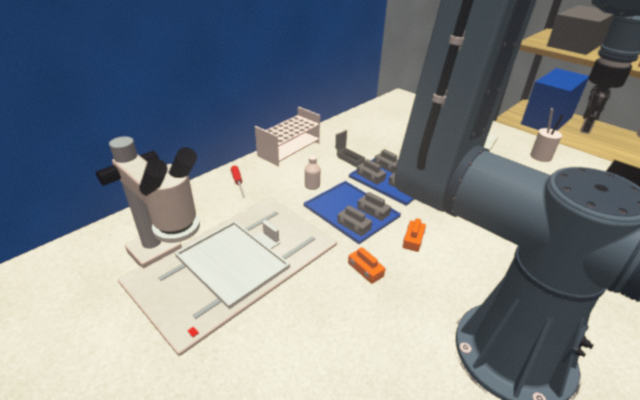

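```bash
cat > h.py <<'E'
from bench import ctrl
import cv2, numpy as np
from scipy.spatial.transform import Rotation as Ro
def cam(n):
    c=ctrl.camera(n); return c
def p2w(c,u,v,z):
    K,R,t=map(np.array,(c["intrinsics"],c["R"],c["t"]))
    d=R.T@np.linalg.solve(K,[u,v,1.]); C=-R.T@t
    return C+d*(z-C[2])/d[2]
def w2p(c,X):
    x=np.array(c["intrinsics"])@(np.array(c["R"])@np.array(X)+c["t"]); return x[:2]/x[2]
def crop(c,name,u0,v0,u1,v1,s):
    cv2.imwrite(f"pics/{name}.png",cv2.resize(c["pixels"][v0:v1,u0:u1],None,fx=s,fy=s,interpolation=cv2.INTER_CUBIC))
def st():
    o=ctrl.get_obs(); q=o["eef_rot"]; return o,np.array(o["eef_pos"]),Ro.from_quat([q[1],q[2],q[3],q[0]])
def yawrot(a):
    # tool x down, tool y (jaw axis) at world angle a ; 
    x=np.array([0,0,-1.]);y=np.array([np.cos(a),np.sin(a),0]);return Ro.from_matrix(np.column_stack([x,y,np.cross(x,y)]))
def jawyaw(R):
    y=R.apply([0,1,0]); return np.arctan2(y[1],y[0])
def plan(*poses):
    """poses: (x,y,z,jaw axis deg or None); prints rows relative to current pose"""
    o,p,R=st(); a=jawyaw(R); print("t %.1f pos %s jaw %.1f open %.3f F %s"%(o["time_s"],np.round(p,4),np.degrees(a),o["opening"],np.round(o["wrist_force"],2)))
    for P in poses:
        b=a if P[3] is None else np.radians(P[3])
        k=min([b,b+np.pi,b-np.pi],key=lambda v:abs(v-a)) 
        R2=yawrot(k); rv=(R.inv()*R2).as_rotvec(); sh=R.inv().apply(np.array(P[:3])-p)*1000
        d=np.degrees(np.linalg.norm(rv)); print(P,"->",np.round(rv,3),np.round(sh,1)," dist %.0f rows %.1f rot rows %.1f"%(np.linalg.norm(sh),np.linalg.norm(sh)/62.5,d/10.7))
E
python3 - <<'E'
from h import *
c=cam("top"); np.set_printoptions(suppress=True,precision=4)
crop(c,"t1",300,100,480,270,4.4)
crop(c,"t2",90,60,300,260,3)
print("camC",-np.array(c["R"]).T@c["t"])
im=c["pixels"]; 
# ridge/case segments: grey & dark
hsv=cv2.cvtColor(im,cv2.COLOR_BGR2HSV)
m=((hsv[...,1]<70)&(hsv[...,2]<125)).astype(np.uint8); m[:150]=0;m[265:]=0;m[:,:305]=0;m[:,480:]=0
n,l,s,ce=cv2.connectedComponentsWithStats(m)
for i in range(1,n):
    if s[i,4]>60:
        pts=np.argwhere(l==i)[:,::-1].astype(np.float32)
        print(s[i],ce[i],cv2.minAreaRect(pts),p2w(c,*ce[i],0.04))
b=((hsv[...,0]>100)&(hsv[...,0]<130)&(hsv[...,1]>150)).astype(np.uint8); b[:150]=0;b[265:]=0;b[:,:305]=0;b[:,480:]=0
cn,_=cv2.findContours(b,0,2)
for k in cn:
    if cv2.contourArea(k)>1000:
        r=cv2.minAreaRect(k); print(r); print([p2w(c,u,v,.013)[:2] for u,v in cv2.boxPoints(r)],p2w(c,*r[0],.013))
E
```

```text
camC [ 0.4288 -0.0392  1.1132]
[338 150  20   7 107] [347.4579 152.5421] ((347.5, 153.0), (6.0, 19.0), 90.0) [ 0.6485 -0.1133  0.04  ]
[419 150  21   7 141] [428.8723 152.8794] ((429.0, 153.0), (6.0, 20.0), 90.0) [ 0.6423 -0.3041  0.04  ]
[443 165  21  35 678] [453.2463 181.9425] ((453.0, 182.0), (34.0, 20.0), 90.0) [ 0.572  -0.3574  0.04  ]
[407 166  20  36 658] [416.728  183.2143] ((416.5, 183.5), (35.0, 19.0), 90.0) [ 0.5713 -0.2723  0.04  ]
[311 168   9  54  61] [311.7541 191.5902] ((311.6517333984375, 193.99461364746094), (6.772341251373291, 53.60037612915039), 8.583621978759766) [ 0.5585 -0.0271  0.04  ]
[395 175   9  77  90] [398.5889 213.6667] ((398.50433349609375, 213.0462646484375), (76.41456604003906, 1.8984160423278809), 84.6678466796875) [ 0.5014 -0.2269  0.04  ]
[420 208  24  37 679] [431.2725 225.8262] ((431.24951171875, 225.82960510253906), (35.579811096191406, 19.366226196289062), 82.23483276367188) [ 0.4712 -0.3011  0.04  ]
[354 215  20  36 631] [363.4374 232.5895] ((363.5, 232.50001525878906), (35.490013122558594, 17.926074981689453), 84.80557250976562) [ 0.4598 -0.1439  0.04  ]
[318 217  19  36 624] [326.9199 234.3478] ((326.9603271484375, 234.32586669921875), (35.52682113647461, 17.499162673950195), 86.633544921875) [ 0.4581 -0.0595  0.04  ]
((346.331298828125, 213.75189208984375), (69.33008575439453, 87.32522583007812), 1.3322197198867798)
[array([ 0.4075, -0.0201]), array([ 0.6156, -0.0304]), array([ 0.607 , -0.1965]), array([ 0.3993, -0.1832])] [ 0.5064 -0.1076  0.013 ]
((434.134521484375, 205.1138153076172), (88.11126708984375, 70.17343139648438), 85.2363510131836)
[array([ 0.6225, -0.2295]), array([ 0.632 , -0.3978]), array([ 0.4218, -0.4028]), array([ 0.4126, -0.2376])] [ 0.5213 -0.317   0.013 ]
```

View pics/t1.png

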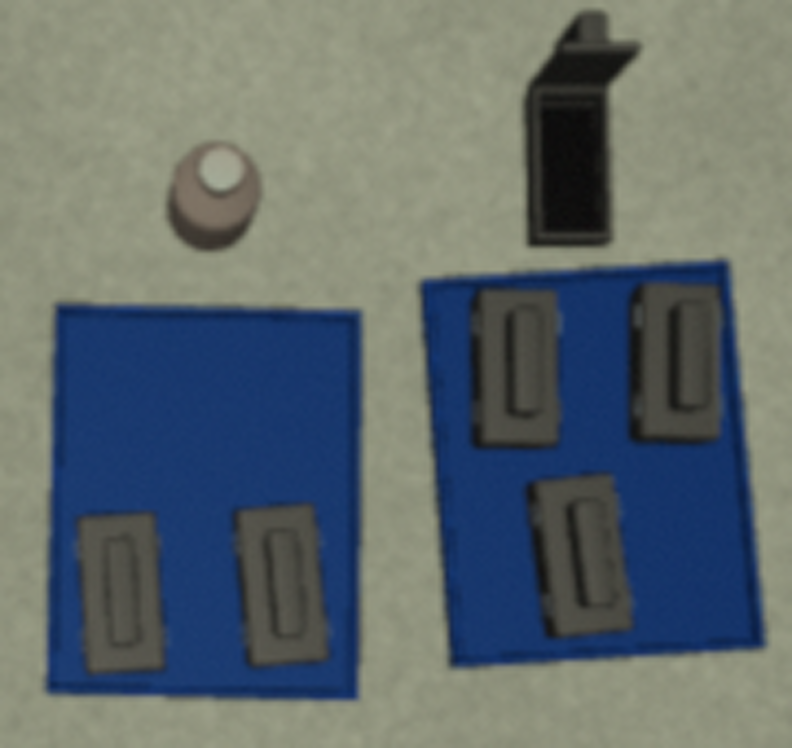

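View pics/t2.png

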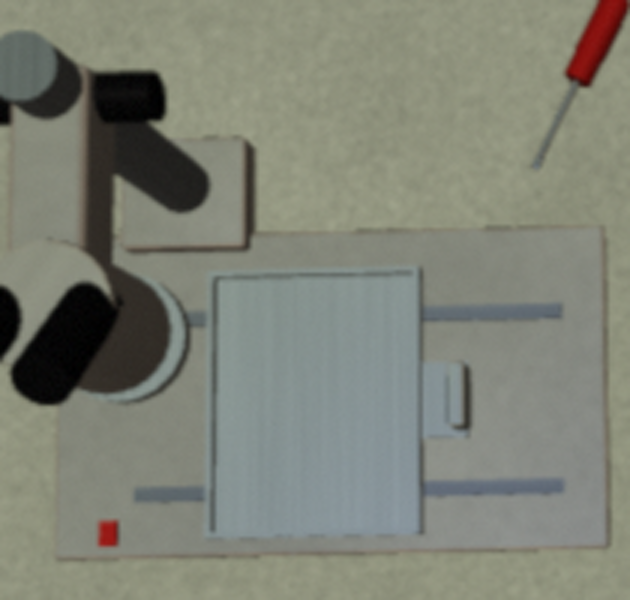

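```bash
cat > geo.py <<'E'
from h import *
def fitrect(c,pts,z,off,s):
    P=np.array([p2w(c,off[0]+(u+.5)/s-.5,off[1]+(v+.5)/s-.5,z)[:2] for u,v in pts])
    return P
E
python3 - <<'E'
from geo import *
np.set_printoptions(suppress=True,precision=4)
c=cam("top")
def rep(n,pts,z,off,s):
    P=fitrect(c,pts,z,off,s); ctr=P.mean(0); e1=P[0]-P[3]; e2=P[1]-P[2]; f1=P[0]-P[1]; f2=P[3]-P[2]
    a=lambda e:np.degrees(np.arctan2(e[1],e[0]))
    print(n,ctr,"x-yaw",a(e1),a(e2),"y-yaw-90",a(f1)-90,a(f2)-90,"len",np.linalg.norm(e1),np.linalg.norm(f1))
# order: +x+y, +x-y, -x-y, -x+y
rep("trayL",[(57,305),(360,312),(357,697),(47,690)],.013,(300,100),4.4)
rep("trayR",[(421,281),(726,263),(765,646),(452,665)],.013,(300,100),4.4)
rep("stage",[(209,271),(421,267),(423,532),(206,536)],.030,(90,60),3)
rep("base",[(60,236),(605,226),(609,545),(55,558)],.014,(90,60),3)
rep("tabtop",[(448,363),(465,363),(468,427),(450,427)],.059,(90,60),3)
rep("L1",[(78,515),(155,513),(165,668),(88,672)],.035,(300,100),4.4)
rep("L2",[(234,509),(314,504),(328,658),(248,664)],.035,(300,100),4.4)
rep("R1",[(481,290),(557,290),(558,446),(481,442)],.035,(300,100),4.4)
rep("R2",[(642,284),(721,284),(721,440),(640,438)],.035,(300,100),4.4)
rep("R3",[(535,480),(612,474),(632,630),(553,634)],.035,(300,100),4.4)
rep("L1r",[(105,537),(133,535),(139,645),(111,647)],.057,(300,100),4.4)
rep("L2r",[(266,530),(294,529),(303,636),(275,638)],.057,(300,100),4.4)
rep("R1r",[(514,306),(543,306),(543,416),(515,416)],.057,(300,100),4.4)
rep("R2r",[(681,302),(709,302),(709,410),(679,410)],.057,(300,100),4.4)
rep("R3r",[(574,498),(605,498),(617,606),(588,607)],.057,(300,100),4.4)
print("head",p2w(c,90+130/3,60+330/3,.155))
rep("open",[(527,92),(607,92),(612,243),(528,243)],.022,(300,100),4.4)
plan((.5,-.1,.2,90))
E
```

```text
trayL [ 0.508  -0.1074] x-yaw -2.980520457774391 -2.7628568753068685 y-yaw-90 -2.949324158098122 -2.816019081185644 len 0.2088528768841823 0.16520861722661329
trayR [ 0.5225 -0.3164] x-yaw 2.070640979999201 2.434168551807156 y-yaw-90 1.806278713008922 1.9203058359117193 len 0.20886132857923598 0.16663976740029082
stage [0.5638 0.2493] x-yaw -0.3360337586886782 -0.10743518541773357 y-yaw-90 -0.5323753588638738 -0.496055414765479 len 0.20967763622240962 0.16836982424197905
base [0.5741 0.2397] x-yaw 0.01715459625210145 -0.5535350264245208 y-yaw-90 -0.5715165665450144 -0.20511472019889254 len 0.259031141477727 0.44033065891422135
tabtop [0.5612 0.132 ] x-yaw 1.1344140865269199 1.9527910154615076 y-yaw-90 -1.5997308377321104 -1.5801441741736397 len 0.04931829458620634 0.01303847958748068
L1 [ 0.4588 -0.0603] x-yaw 2.072185144961543 1.9118671148467592 y-yaw-90 -0.0763470004918787 1.4224635557930014 len 0.08284382018533572 0.04078447254439149
L2 [ 0.4608 -0.1445] x-yaw 3.1665857723800723 2.984204919674059 y-yaw-90 2.015859376046805 2.7304795787186293 len 0.08190983716594137 0.0424313086712
[... 941 characters left out ...]
4904380746
R2r [ 0.5728 -0.3622] x-yaw -4.225186538378115 -3.2550291172646144 y-yaw-90 -1.6112111139096328 -1.5885738322290024 len 0.05690806916481785 0.01460692750832533
R3r [ 0.4719 -0.3056] x-yaw 4.410926249864693 3.3484146086021105 y-yaw-90 -1.570298389632697 0.42393395427593816 len 0.056651902565796726 0.016035929540854782
head [0.6005 0.3445 0.155 ]
open [ 0.6829 -0.3103] x-yaw -2.3982650394881464 -1.1301401998482414 y-yaw-90 -1.655898026424012 -1.6236759202037518 len 0.08365205620360362 0.043589347542754626
t 0.2 pos [ 0.1299 -0.5598  0.2307] jaw -76.9 open 0.998 F [-0.31 -0.02 -0.08]
(0.5, -0.1, 0.2, 90) -> [ 0.228 -0.     0.001] [  31.2 -364.3 -464.4]  dist 591 rows 9.5 rot rows 1.2
```

Run:
```python
from h import *
plan((.562,.132,.13,90-.4))
```

```text
t 0.2 pos [ 0.1299 -0.5598  0.2307] jaw -76.9 open 0.998 F [-0.31 -0.02 -0.08]
(0.562, 0.132, 0.13, 89.6) -> [ 0.235 -0.     0.001] [ 101.5 -576.2 -577.2]  dist 822 rows 13.1 rot rows 1.3
```

Request:
{"method": "servo_tool", "body": {
  "targets": [
    [0.235, 0, 0, 30, -576, -577, 0.3],
    [0.235, 0, 0, 30, -576, -577, 0.3],
    [0.235, 0, 0, 30, -576, -577, 0.3],
    [0.235, 0, 0, 30, -576, -577, 0.3],
    [0.235, 0, 0, 30, -576, -577, 0.3],
    [0.235, 0, 0, 30, -576, -577, 0.3],
    [0.235, 0, 0, 30, -576, -577, 0.3],
    [0.235, 0, 0, 30, -576, -577, 0.3]
  ]
}}

```text
time_s: 1.2
eef_pos: [0.3953, -0.1346, 0.2133]
eef_rot: [-0.003, 0.707, -0.003, -0.707]
wrist_force: [1.3, 0.2, -0.3]
opening: 0.645
```

Run:
```python
from h import *
plan((.562,.132,.13,90-.4),(.562,.132,.035,90-.4))
```

```text
t 1.2 pos [ 0.3953 -0.1346  0.2133] jaw -90.4 open 0.645 F [ 1.34  0.2  -0.3 ]
(0.562, 0.132, 0.13, 89.6) -> [-0.001 -0.001  0.   ] [  83.5 -267.8 -164.6]  dist 325 rows 5.2 rot rows 0.0
(0.562, 0.132, 0.035, 89.6) -> [-0.001 -0.001  0.   ] [ 178.5 -267.7 -164.5]  dist 361 rows 5.8 rot rows 0.0
```

Request:
{"method": "servo_tool", "body": {
  "targets": [
    [0, 0, 0, 83, -268, -164, 0.3],
    [0, 0, 0, 83, -268, -164, 0.3],
    [0, 0, 0, 83, -268, -164, 0.3],
    [0, 0, 0, 83, -268, -164, 0.3],
    [0, 0, 0, 83, -268, -164, 0.3],
    [0, 0, 0, 83, -268, -164, 0.3],
    [0, 0, 0, 83, -268, -164, 0.3],
    [0, 0, 0, 128, -268, -164, 0.3]
  ]
}}

```text
time_s: 2.2
eef_pos: [0.5649, 0.1312, 0.0893]
eef_rot: [-0.003, 0.711, -0.003, -0.704]
wrist_force: [0.6, -1.7, -0.5]
opening: 0.65
```

Run:
```python
from h import *
plan((.562,.132,.035,90-.4))
c=cam("top"); crop(c,"t3",90,60,300,260,3)
```

```text
t 2.2 pos [0.5649 0.1312 0.0893] jaw -90.5 open 0.650 F [ 0.58 -1.74 -0.47]
(0.562, 0.132, 0.035, 89.6) -> [-0.001 -0.01   0.   ] [54.3 -0.8  3.4]  dist 54 rows 0.9 rot rows 0.1
```

View pics/t3.png

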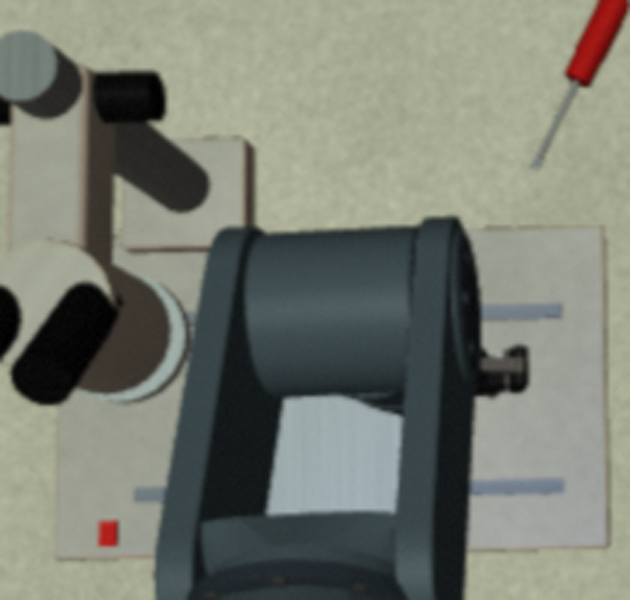

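Request:
{"method": "servo_tool", "body": {
  "targets": [
    [0, -0.01, 0, 54, -1, 3, 0.3],
    [0, -0.01, 0, 54, -1, 3, 0.3],
    [0, -0.01, 0, 54, -1, 3, 0.3],
    [0, -0.01, 0, 54, -1, 3, -1],
    [0, -0.01, 0, 54, -1, 3, -1],
    [0, -0.01, 0, 54, -1, 3, -1],
    [0, -0.01, 0, 54, -1, 3, -1],
    [0, -0.01, 0, 54, -1, 3, -1]
  ]
}}

```text
time_s: 3.25
eef_pos: [0.5569, 0.1319, 0.0289]
eef_rot: [0.003, -0.703, 0.003, 0.711]
wrist_force: [-2.3, 0.5, 7.8]
opening: 0.13
```

Run:
```python
from h import *
plan((.562,.132,.035,90-.4),(.561,0.05,.035,89.6))
c=cam("side"); crop(c,"s3",100,120,420,360,2.4)
```

```text
t 3.2 pos [0.5569 0.1319 0.0289] jaw -90.5 open 0.130 F [-2.28  0.46  7.79]
(0.562, 0.132, 0.035, 89.6) -> [-0.001  0.011 -0.   ] [-6.1 -0.2 -5. ]  dist 8 rows 0.1 rot rows 0.1
(0.561, 0.05, 0.035, 89.6) -> [-0.001  0.011 -0.   ] [-6.1 81.8 -4.7]  dist 82 rows 1.3 rot rows 0.1
```

View pics/s3.png

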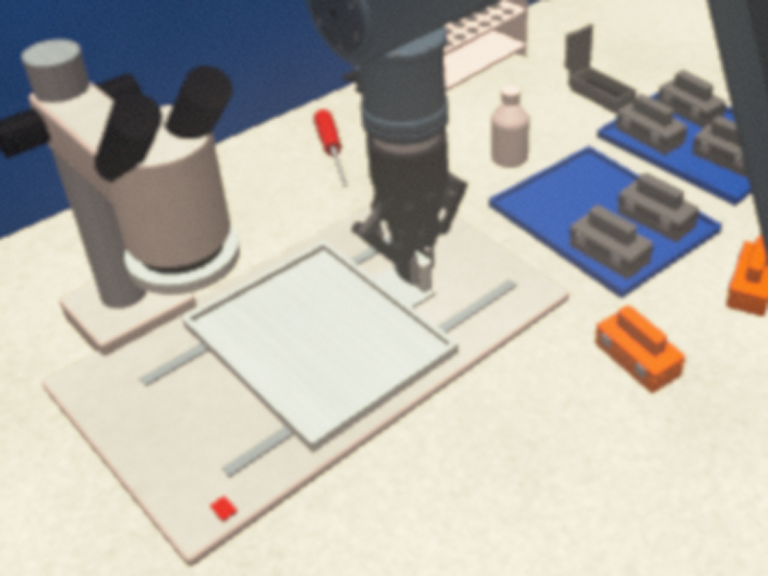

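Request:
{"method": "servo_tool", "body": {
  "targets": [
    [0, 0.011, 0, -4, 15, -4, -1],
    [0, 0.011, 0, -4, 30, -4, -1],
    [0, 0.011, 0, -4, 45, -4, -1],
    [0, 0.011, 0, -4, 60, -4, -1],
    [0, 0.011, 0, -4, 75, -4, -1],
    [0, 0.011, 0, -4, 85, -4, -1],
    [0, 0.011, 0, -4, 90, -4, -1],
    [0, 0.011, 0, -4, 90, -4, -1]
  ]
}}

```text
time_s: 4.3
eef_pos: [0.5565, 0.0416, 0.0291]
eef_rot: [0.003, -0.705, 0.003, 0.71]
wrist_force: [2.8, -1.6, -26.1]
opening: 0.124
```

Run:
```python
from h import *
plan((.561,0.02,.033,89.6))
```

```text
t 4.3 pos [0.5565 0.0416 0.0291] jaw -90.5 open 0.124 F [  2.82  -1.58 -26.12]
(0.561, 0.02, 0.033, 89.6) -> [-0.002  0.007  0.   ] [-3.9 21.6 -4.7]  dist 22 rows 0.4 rot rows 0.0
```

Request:
{"method": "servo_tool", "body": {
  "targets": [
    [0, 0, 0, 0, 4, -1, -1],
    [0, 0, 0, 0, 8, -1, -1],
    [0, 0, 0, 0, 12, -1, -1],
    [0, 0, 0, 0, 15, -1, -1],
    [0, 0, 0, 0, 18, -1, -1],
    [0, 0, 0, 0, 20, -1, -1],
    [0, 0, 0, 0, 20, -1, -1],
    [0, 0, 0, 0, 20, -1, -1]
  ]
}}

```text
time_s: 5.3
eef_pos: [0.5564, 0.0291, 0.029]
eef_rot: [0.007, -0.704, -0.001, 0.71]
wrist_force: [0.4, 35.1, -3.8]
opening: 0.131
```

Request:
{"method": "servo_tool", "body": {
  "targets": [
    [0, 0, 0, 0, 1, 0, -1],
    [0, 0, 0, 0, 1, 0, 0.3],
    [0, 0, 0, 0, 1, 0, 0.3],
    [0, 0, 0, 0, 0, 0, 0.3],
    [0, 0, 0, 0, 0, 0, 0.3],
    [0, 0, 0, -40, 0, 0, 0.3],
    [0, 0, 0, -100, 0, 0, 0.3],
    [0, 0, 0, -130, 0, 0, 0.3]
  ]
}}

```text
time_s: 6.3
eef_pos: [0.5591, 0.0272, 0.1626]
eef_rot: [0.006, -0.706, -0.001, 0.708]
wrist_force: [0.4, 0.6, 0.1]
opening: 0.653
```

Run:
```python
from h import *
c=cam("top"); crop(c,"t4",90,60,480,270,2)
# L1 case
plan((.4588,-.0602,.14,91.8),(.4588,-.0602,.038,91.8))
```

```text
t 6.3 pos [0.5609 0.027  0.166 ] jaw -90.5 open 0.650 F [ 2.53 -0.05  2.69]
(0.4588, -0.0602, 0.14, 91.8) -> [-0.04  -0.002  0.009] [ 25.1  88.3 101.4]  dist 137 rows 2.2 rot rows 0.2
(0.4588, -0.0602, 0.038, 91.8) -> [-0.04  -0.002  0.009] [127.1  89.2 101.5]  dist 186 rows 3.0 rot rows 0.2
```

View pics/t4.png

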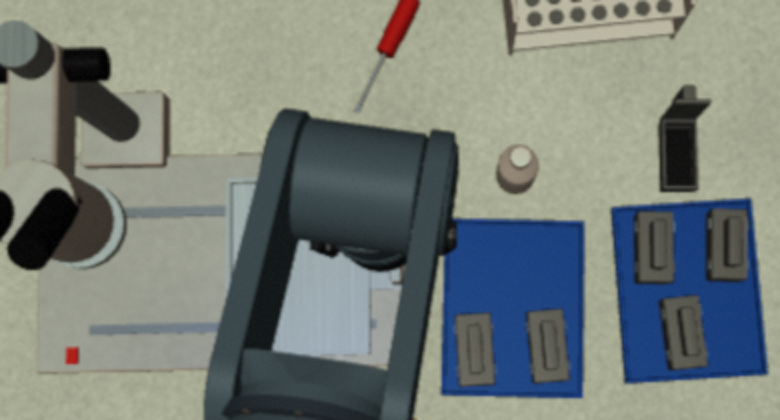

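Request:
{"method": "servo_tool", "body": {
  "targets": [
    [-0.04, 0, 0, 45, 88, 101, 0.2],
    [-0.04, 0, 0, 45, 88, 101, 0.2],
    [-0.04, 0, 0, 45, 88, 101, 0.2],
    [-0.04, 0, 0, 45, 88, 101, 0.2],
    [-0.04, 0, 0, 75, 89, 101, 0.2],
    [-0.04, 0, 0, 100, 89, 101, 0.2],
    [-0.04, 0, 0, 110, 89, 101, 0.2],
    [-0.04, 0, 0, 110, 89, 101, 0.2]
  ]
}}

```text
time_s: 7.35
eef_pos: [0.4599, -0.0597, 0.055]
eef_rot: [0.008, 0.708, 0.015, -0.707]
wrist_force: [-0.3, 0.5, -0.1]
opening: 0.602
```

Run:
```python
from h import *
plan((.4588,-.0602,.039,91.8),(.4588,-.0602,.075,91.8))
```

```text
t 7.3 pos [ 0.4599 -0.0597  0.055 ] jaw -88.1 open 0.602 F [-0.29  0.54 -0.09]
(0.4588, -0.0602, 0.039, 91.8) -> [ 0.001 -0.002  0.009] [16.   0.6  1.2]  dist 16 rows 0.3 rot rows 0.1
(0.4588, -0.0602, 0.075, 91.8) -> [ 0.001 -0.002  0.009] [-20.    0.3   1.1]  dist 20 rows 0.3 rot rows 0.1
```

Request:
{"method": "servo_tool", "body": {
  "targets": [
    [0, 0, 0.009, 8, 1, 1, 0.2],
    [0, 0, 0.009, 16, 1, 1, 0.2],
    [0, 0, 0.009, 16, 1, 1, -1],
    [0, 0, 0.009, 16, 1, 1, -1],
    [0, 0, 0.009, 16, 1, 1, -1],
    [0, 0, 0.009, 16, 1, 1, -1],
    [0, 0, 0.009, 16, 1, 1, -1],
    [0, 0, 0.009, 16, 1, 1, -1]
  ]
}}

```text
time_s: 8.35
eef_pos: [0.459, -0.0606, 0.0391]
eef_rot: [0.011, 0.708, 0.012, -0.706]
wrist_force: [-1.0, 0.0, 0.7]
opening: 0.17
```

Run:
```python
from h import *
plan((.4588,-.0602,.063,91.8))
```

```text
t 8.3 pos [ 0.459  -0.0606  0.0391] jaw -88.1 open 0.170 F [-0.96  0.04  0.73]
(0.4588, -0.0602, 0.063, 91.8) -> [ 0.001 -0.002  0.   ] [-23.9  -0.4   0.1]  dist 24 rows 0.4 rot rows 0.0
```

Request:
{"method": "servo_tool", "body": {
  "targets": [
    [0, 0, 0, -8, 0, 0, -1],
    [0, 0, 0, -16, 0, 0, -1],
    [0, 0, 0, -25, 0, 0, -1],
    [0, 0, 0, -25, 0, 0, -1],
    [0, 0, 0, -25, 0, 0, -1],
    [0, 0, 0, -25, 0, 0, -1],
    [0, 0, 0, -25, 0, 0, -1],
    [0, 0, 0, -25, 0, 0, -1]
  ]
}}

```text
time_s: 9.35
eef_pos: [0.4588, -0.0606, 0.0639]
eef_rot: [0.011, 0.707, 0.012, -0.707]
wrist_force: [0.1, 0.1, -2.0]
opening: 0.172
```

```bash
cat >> h.py <<'E'
def weigh(n=16):
    F=[];T=[]
    for i in range(n):
        o=ctrl.get_obs();F.append(o["wrist_force"]);T.append(o["torque"]);ctrl.camera("side")
    F=np.array(F);print("F mean",F.mean(0).round(2),"std",F.std(0).round(2),"mass g %.0f +- %.0f"%(-F[:,2].mean()/9.81*1000,F[:,2].std()/np.sqrt(n)/9.81*1000),"open %.3f"%o["opening"],F[:,2].round(1))
E
python3 - <<'E'
from h import *
weigh(12)
c=cam("side"); crop(c,"s4",100,120,420,360,2.4)
plan()
E
```

```text
F mean [ 0.29 -0.09 -1.25] std [0.54 0.44 0.58] mass g 128 +- 17 open 0.169 [-2.  -1.2 -1.3 -2.3 -0.5 -1.3 -1.1 -0.7 -1.4 -1.6 -0.2 -1.5]
t 10.0 pos [ 0.4589 -0.0606  0.0641] jaw -88.1 open 0.165 F [ 0.08 -0.53  0.16]
```

View pics/s4.png

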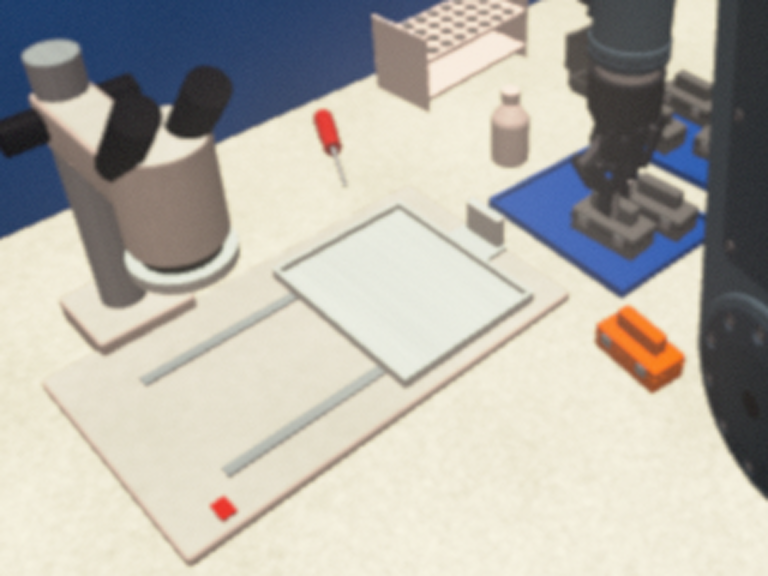

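Run:
```python
from h import *
plan((.459,-.06,.12,92),(.4742,-.368,.12,92),(.4742,-.368,.05,92))
```

```text
t 10.0 pos [ 0.4589 -0.0606  0.0641] jaw -88.1 open 0.165 F [ 0.08 -0.53  0.16]
(0.459, -0.06, 0.12, 92) -> [-0.002 -0.002  0.   ] [-55.9  -0.6  -0.2]  dist 56 rows 0.9 rot rows 0.0
(0.4742, -0.368, 0.12, 92) -> [-0.002 -0.002  0.   ] [-55.9 307.7  -5.3]  dist 313 rows 5.0 rot rows 0.0
(0.4742, -0.368, 0.05, 92) -> [-0.002 -0.002  0.   ] [ 14.1 307.7  -5.2]  dist 308 rows 4.9 rot rows 0.0
```

Request:
{"method": "servo_tool", "body": {
  "targets": [
    [0, 0, 0, -56, 0, 0, -1],
    [0, 0, 0, -56, 50, -1, -1],
    [0, 0, 0, -56, 100, -2, -1],
    [0, 0, 0, -56, 155, -3, -1],
    [0, 0, 0, -56, 210, -4, -1],
    [0, 0, 0, -56, 265, -5, -1],
    [0, 0, 0, -56, 308, -5, -1],
    [0, 0, 0, -56, 308, -5, -1]
  ]
}}

```text
time_s: 11.0
eef_pos: [0.4735, -0.3717, 0.12]
eef_rot: [0.011, 0.708, 0.01, -0.706]
wrist_force: [-0.5, -0.1, -1.3]
opening: 0.172
```

Run:
```python
from h import *
plan((.4742,-.368,.05,92),(.4742,-.368,.04,92))
c=cam("top"); crop(c,"t5",300,100,480,270,4.4)
```

```text
t 11.0 pos [ 0.4735 -0.3717  0.12  ] jaw -88.3 open 0.172 F [-0.52 -0.1  -1.28]
(0.4742, -0.368, 0.05, 92) -> [-0.006 -0.002 -0.001] [70.  -3.7 -0.7]  dist 70 rows 1.1 rot rows 0.0
(0.4742, -0.368, 0.04, 92) -> [-0.006 -0.002 -0.001] [80.  -3.7 -0.6]  dist 80 rows 1.3 rot rows 0.0
```

View pics/t5.png

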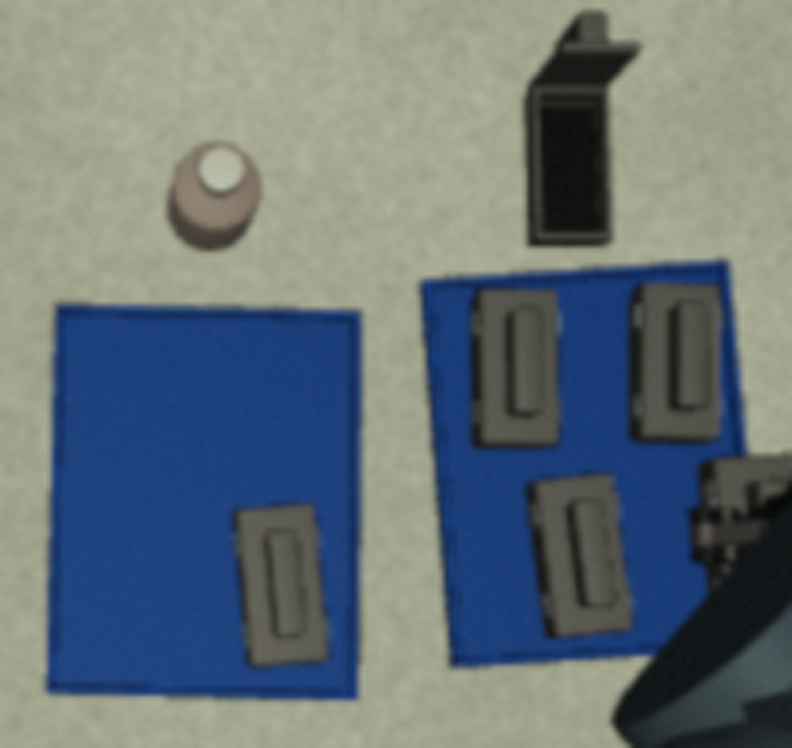

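Request:
{"method": "servo_tool", "body": {
  "targets": [
    [0, 0, 0, 40, -3, -1, -1],
    [0, 0, 0, 65, -3, -1, -1],
    [0, 0, 0, 72, -3, -1, -1],
    [0, 0, 0, 77, -3, -1, -1],
    [0, 0, 0, 80, -3, -1, -1],
    [0, 0, 0, 80, -3, -1, -1],
    [0, 0, 0, 80, -3, -1, -0.1],
    [0, 0, 0, 80, -3, -1, -0.1]
  ]
}}

```text
time_s: 12.05
eef_pos: [0.4747, -0.3667, 0.0402]
eef_rot: [0.011, 0.708, 0.011, -0.706]
wrist_force: [-0.3, 0.1, 0.6]
opening: 0.447
```

Run:
```python
from h import *
plan((.474,-.365,.12,92),(.4719,-.305,.12,94),(.4719,-.305,.039,94))
```

```text
t 12.1 pos [ 0.4747 -0.3667  0.0402] jaw -88.3 open 0.447 F [-0.31  0.12  0.59]
(0.474, -0.365, 0.12, 92) -> [-0.005 -0.002 -0.   ] [-79.8  -1.8   0.5]  dist 80 rows 1.3 rot rows 0.0
(0.4719, -0.305, 0.12, 94) -> [-0.039 -0.002 -0.   ] [-79.8 -61.8   0.8]  dist 101 rows 1.6 rot rows 0.2
(0.4719, -0.305, 0.039, 94) -> [-0.039 -0.002 -0.   ] [  1.2 -61.8   1. ]  dist 62 rows 1.0 rot rows 0.2
```

Request:
{"method": "servo_tool", "body": {
  "targets": [
    [0, 0, 0, -50, 0, 0, -0.1],
    [0, 0, 0, -50, 0, 0, -0.1],
    [-0.039, 0, 0, -50, -62, 1, 0],
    [-0.039, 0, 0, -50, -62, 1, 0],
    [-0.039, 0, 0, -50, -62, 1, 0],
    [-0.039, 0, 0, -22, -62, 1, 0],
    [-0.039, 0, 0, -15, -62, 1, 0],
    [-0.039, 0, 0, -12, -62, 1, 0]
  ]
}}

```text
time_s: 13.05
eef_pos: [0.4717, -0.3054, 0.0519]
eef_rot: [0.024, 0.707, 0.024, -0.706]
wrist_force: [-0.2, -0.9, 0.3]
opening: 0.501
```

Run:
```python
from h import *
plan((.4719,-.305,.039,94))
```

```text
t 13.1 pos [ 0.4717 -0.3054  0.0519] jaw -86.1 open 0.501 F [-0.17 -0.9   0.25]
(0.4719, -0.305, 0.039, 94) -> [-0.001 -0.002  0.   ] [12.9 -0.3 -0.2]  dist 13 rows 0.2 rot rows 0.0
```

Request:
{"method": "servo_tool", "body": {
  "targets": [
    [0, 0, 0, 8, 0, 0, 0],
    [0, 0, 0, 13, 0, 0, 0],
    [0, 0, 0, 13, 0, 0, -1],
    [0, 0, 0, 13, 0, 0, -1],
    [0, 0, 0, 13, 0, 0, -1],
    [0, 0, 0, 13, 0, 0, -1],
    [0, 0, 0, 3, 0, 0, -1],
    [0, 0, 0, -7, 0, 0, -1]
  ]
}}

```text
time_s: 14.05
eef_pos: [0.4716, -0.3054, 0.0595]
eef_rot: [0.024, 0.707, 0.024, -0.706]
wrist_force: [-0.1, -0.3, -2.8]
opening: 0.171
```

Run:
```python
from h import *
for i in range(4): ctrl.camera("side")
weigh(12)
plan((.4719,-.3054,.0395,94))
```

```text
F mean [ 0.16  0.15 -2.67] std [0.32 0.69 0.42] mass g 272 +- 12 open 0.172 [-2.5 -2.5 -2.7 -2.8 -2.6 -2.8 -2.8 -3.2 -3.1 -3.  -1.4 -2.5]
t 14.8 pos [ 0.4716 -0.3053  0.0588] jaw -86.1 open 0.169 F [-0.55 -0.05 -2.04]
(0.4719, -0.3054, 0.0395, 94) -> [-0.001 -0.001  0.   ] [19.3  0.1 -0.3]  dist 19 rows 0.3 rot rows 0.0
```

Run:
```python
from h import *
weigh(50)
```

```text
F mean [-0.02  0.08 -2.7 ] std [0.55 0.45 0.51] mass g 275 +- 7 open 0.170 [-2.  -3.4 -1.7 -3.  -2.7 -2.7 -3.4 -1.9 -2.9 -3.7 -2.6 -2.9 -1.9 -2.2
 -3.  -2.7 -2.4 -2.1 -3.  -2.8 -2.2 -2.8 -2.5 -2.2 -3.4 -3.4 -3.5 -3.1
 -2.3 -2.8 -2.8 -3.7 -3.1 -2.3 -2.6 -2.9 -2.5 -3.1 -3.4 -1.8 -3.4 -2.5
 -2.7 -2.9 -1.9 -3.  -2.1 -2.9 -2.1 -2.3]
```

Request:
{"method": "servo_tool", "body": {
  "targets": [
    [0, 0, 0, 8, 0, 0, -1],
    [0, 0, 0, 15, 0, 0, -1],
    [0, 0, 0, 19, 0, 0, -1],
    [0, 0, 0, 19, 0, 0, -1],
    [0, 0, 0, 19, 0, 0, 0],
    [0, 0, 0, 19, 0, 0, 0],
    [0, 0, 0, 0, 0, 0, 0],
    [0, 0, 0, -30, 0, 0, 0]
  ]
}}

```text
time_s: 18.35
eef_pos: [0.4713, -0.3051, 0.0898]
eef_rot: [0.024, 0.707, 0.025, -0.706]
wrist_force: [-0.6, 0.5, 0.2]
opening: 0.503
```

Run:
```python
from h import *
for i in range(6): ctrl.camera("side")
weigh(40)
plan((.5727,-.362,.11,86.5),(.5727,-.362,.052,86.5))
c=cam("top"); crop(c,"t6",300,100,480,270,4.4)
```

```text
F mean [ 0.02  0.15 -0.  ] std [0.45 0.47 0.41] mass g 0 +- 7 open 0.497 [-0.3 -0.3  0.   0.7 -0.1  0.1 -0.1 -0.1 -0.3 -0.6 -0.3  0.5 -0.6  0.2
 -0.5 -0.1  0.9  0.1  0.2  1.1 -0.1 -0.1  0.   0.4 -0.3 -0.6  0.4 -0.6
 -0.4 -0.1 -0.2  0.2  0.   0.3  0.3  0.2  0.4  0.5 -0.7 -0.1]
t 20.6 pos [ 0.4716 -0.3053  0.0889] jaw -86.1 open 0.500 F [-0.1   0.1   0.32]
(0.5727, -0.362, 0.11, 86.5) -> [ 0.13  -0.002  0.   ] [-21.   63.4 -97. ]  dist 118 rows 1.9 rot rows 0.7
(0.5727, -0.362, 0.052, 86.5) -> [ 0.13  -0.002  0.   ] [ 37.   63.5 -96.9]  dist 122 rows 1.9 rot rows 0.7
```

View pics/t6.png

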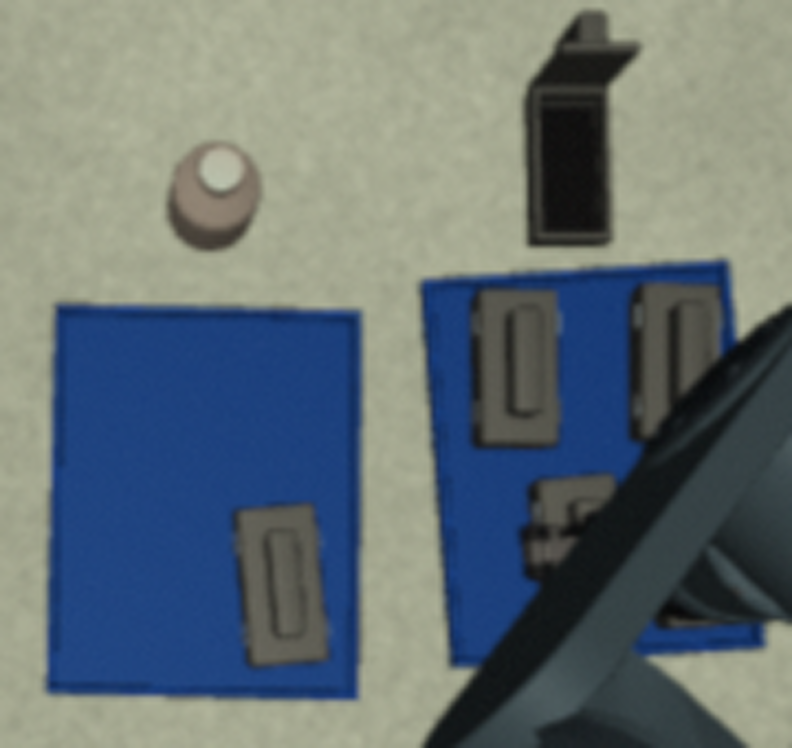

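Request:
{"method": "servo_tool", "body": {
  "targets": [
    [0.13, 0, 0, -10, 63, -97, 0],
    [0.13, 0, 0, -10, 63, -97, 0],
    [0.13, 0, 0, -10, 63, -97, 0],
    [0.13, 0, 0, -10, 63, -97, 0],
    [0.13, 0, 0, 20, 63, -97, 0],
    [0.13, 0, 0, 32, 63, -97, 0],
    [0.13, 0, 0, 35, 63, -97, 0],
    [0.13, 0, 0, 35, 63, -97, 0]
  ]
}}

```text
time_s: 21.7
eef_pos: [0.5728, -0.3617, 0.0547]
eef_rot: [-0.022, 0.707, -0.022, -0.706]
wrist_force: [0.5, -0.8, -0.0]
opening: 0.501
```

Run:
```python
from h import *
plan((.5727,-.362,.039,86.7))
```

```text
t 21.7 pos [ 0.5728 -0.3617  0.0547] jaw -93.5 open 0.501 F [ 0.45 -0.78 -0.01]
(0.5727, -0.362, 0.039, 86.7) -> [-0.004 -0.002  0.   ] [15.7  0.3  0.1]  dist 16 rows 0.3 rot rows 0.0
```

Request:
{"method": "servo_tool", "body": {
  "targets": [
    [0, 0, 0, 9, 0, 0, 0],
    [0, 0, 0, 16, 0, 0, 0],
    [0, 0, 0, 16, 0, 0, -1],
    [0, 0, 0, 16, 0, 0, -1],
    [0, 0, 0, 16, 0, 0, -1],
    [0, 0, 0, 16, 0, 0, -1],
    [0, 0, 0, 6, 0, 0, -1],
    [0, 0, 0, -4, 0, 0, -1]
  ]
}}

```text
time_s: 22.7
eef_pos: [0.5729, -0.3618, 0.0596]
eef_rot: [-0.022, 0.708, -0.022, -0.706]
wrist_force: [-0.6, -0.5, -1.2]
opening: 0.171
```

Run:
```python
from h import *
for i in range(4): ctrl.camera("side")
weigh(20)
plan()
```

```text
F mean [ 0.06 -0.13 -0.86] std [0.42 0.61 0.45] mass g 88 +- 10 open 0.168 [-1.1 -0.1 -0.5 -1.1 -0.7 -0.9 -0.1 -0.5 -1.3 -1.  -1.1 -0.8 -0.9 -1.7
 -1.3 -1.5 -0.9 -0.3 -0.2 -1.2]
t 23.9 pos [ 0.5728 -0.3617  0.0586] jaw -93.5 open 0.172 F [-0.53 -1.42 -1.48]
```

Request:
{"method": "servo_tool", "body": {
  "targets": [
    [0, 0, 0, 8, 0, 0, -1],
    [0, 0, 0, 15, 0, 0, -1],
    [0, 0, 0, 19, 0, 0, -1],
    [0, 0, 0, 19, 0, 0, -1],
    [0, 0, 0, 19, 0, 0, 0],
    [0, 0, 0, 19, 0, 0, 0],
    [0, 0, 0, 0, 0, 0, 0],
    [0, 0, 0, -35, 0, 0, 0]
  ]
}}

```text
time_s: 24.9
eef_pos: [0.572, -0.3611, 0.0939]
eef_rot: [-0.022, 0.707, -0.021, -0.707]
wrist_force: [0.8, 0.0, 0.1]
opening: 0.499
```

Run:
```python
from h import *
plan((.5726,-.2757,.095,87.8),(.5726,-.2757,.052,87.8))
```

```text
t 24.9 pos [ 0.572  -0.3611  0.0939] jaw -93.5 open 0.499 F [0.82 0.04 0.1 ]
(0.5726, -0.2757, 0.095, 87.8) -> [-0.023 -0.     0.002] [ -0.9 -85.3   4.7]  dist 85 rows 1.4 rot rows 0.1
(0.5726, -0.2757, 0.052, 87.8) -> [-0.023 -0.     0.002] [ 42.1 -85.2   4.7]  dist 95 rows 1.5 rot rows 0.1
```

Request:
{"method": "servo_tool", "body": {
  "targets": [
    [-0.023, 0, 0, -5, -85, 4.7, 0],
    [-0.023, 0, 0, -5, -85, 4.7, 0],
    [-0.023, 0, 0, -5, -85, 4.7, 0],
    [-0.023, 0, 0, 15, -85, 4.7, 0],
    [-0.023, 0, 0, 30, -85, 4.7, 0],
    [-0.023, 0, 0, 38, -85, 4.7, 0],
    [-0.023, 0, 0, 40, -85, 4.7, 0],
    [-0.023, 0, 0, 40, -85, 4.7, 0]
  ]
}}

```text
time_s: 25.9
eef_pos: [0.5726, -0.2762, 0.0539]
eef_rot: [-0.014, 0.707, -0.013, -0.707]
wrist_force: [0.6, 0.1, 0.2]
opening: 0.497
```

Run:
```python
from h import *
plan((.5726,-.2757,.039,87.8))
```

```text
t 25.9 pos [ 0.5726 -0.2762  0.0539] jaw -92.2 open 0.497 F [0.65 0.07 0.19]
(0.5726, -0.2757, 0.039, 87.8) -> [-0.001 -0.     0.002] [14.9 -0.5 -0. ]  dist 15 rows 0.2 rot rows 0.0
```

Request:
{"method": "servo_tool", "body": {
  "targets": [
    [0, 0, 0, 8, 0, 0, 0],
    [0, 0, 0, 15, 0, 0, 0],
    [0, 0, 0, 15, 0, 0, -1],
    [0, 0, 0, 15, 0, 0, -1],
    [0, 0, 0, 15, 0, 0, -1],
    [0, 0, 0, 15, 0, 0, -1],
    [0, 0, 0, 5, 0, 0, -1],
    [0, 0, 0, -5, 0, 0, -1]
  ]
}}

```text
time_s: 26.9
eef_pos: [0.5727, -0.2763, 0.0598]
eef_rot: [-0.014, 0.707, -0.013, -0.707]
wrist_force: [-0.1, 0.3, -2.8]
opening: 0.167
```

Run:
```python
from h import *
for i in range(4): ctrl.camera("side")
weigh(20)
plan((.5726,-.2757,.039,87.8))
```

```text
F mean [-0.07  0.09 -2.75] std [0.56 0.39 0.53] mass g 280 +- 12 open 0.172 [-3.4 -3.4 -2.1 -3.2 -2.6 -3.4 -2.2 -2.7 -3.1 -3.6 -2.7 -2.3 -2.6 -2.5
 -2.4 -2.  -3.  -2.3 -3.5 -2. ]
t 28.1 pos [ 0.5726 -0.2762  0.059 ] jaw -92.2 open 0.174 F [ 0.    0.21 -2.85]
(0.5726, -0.2757, 0.039, 87.8) -> [-0.001 -0.     0.002] [20.  -0.5  0. ]  dist 20 rows 0.3 rot rows 0.0
```

```bash
cat >> h.py <<'E'
def weigh2(n=40):
    F=[];E=[]
    for i in range(n):
        o=ctrl.get_obs();F.append(o["wrist_force"][2]);E.append(o["joint_efforts"]);ctrl.camera("side")
    E=np.array(E);print("mass %.0f +- %.0f"%(-np.mean(F)/9.81*1000,np.std(F)/n**.5/9.81*1000),"eff",E.mean(0).round(3),"+-",(E.std(0)/n**.5).round(3),"q",o["q"].round(4),o["eef_pos"].round(4))
E
python3 - <<'E'
from h import *
weigh2()
E
```

```text
mass 283 +- 8 eff [ 0.0000e+00 -5.6774e+01 -3.1106e+01  9.0000e-03  6.0000e-03 -0.0000e+00] +- [0. 0. 0. 0. 0. 0.] q [-0.6366  0.5056  1.5584  0.0017  1.0785  0.9723] [ 0.5726 -0.2762  0.0589]
```

Request:
{"method": "servo_tool", "body": {
  "targets": [
    [0, 0, 0, 8, 0, 0, -1],
    [0, 0, 0, 16, 0, 0, -1],
    [0, 0, 0, 20, 0, 0, -1],
    [0, 0, 0, 20, 0, 0, -1],
    [0, 0, 0, 20, 0, 0, 0],
    [0, 0, 0, 20, 0, 0, 0],
    [0, 0, 0, 10, 0, 0, 0],
    [0, 0, 0, 0, 0, 0, 0]
  ]
}}

```text
time_s: 31.1
eef_pos: [0.5728, -0.2764, 0.0599]
eef_rot: [-0.014, 0.707, -0.013, -0.707]
wrist_force: [0.7, -0.1, 0.1]
opening: 0.5
```

Run:
```python
from h import *
for i in range(8): ctrl.camera("side")
weigh2(10)
```

```text
mass -7 +- 21 eff [ 2.0000e-03 -5.5103e+01 -2.9977e+01  6.0000e-03  7.0000e-03 -0.0000e+00] +- [0.001 0.026 0.013 0.    0.    0.   ] q [-0.6366  0.5057  1.5584  0.0017  1.0785  0.9724] [ 0.5726 -0.2762  0.0589]
```

Run:
```python
from h import *
weigh2(5)
weigh2(3)
plan((.4603,-.1443,.105,92.8),(.4603,-.1443,.052,92.8))
c=cam("top"); crop(c,"t7",300,100,480,270,4.4)
```

```text
mass 11 +- 20 eff [-1.0000e-03 -5.5048e+01 -2.9970e+01  6.0000e-03  6.0000e-03 -0.0000e+00] +- [0.    0.002 0.002 0.    0.    0.   ] q [-0.6366  0.5057  1.5584  0.0016  1.0785  0.9724] [ 0.5726 -0.2762  0.0589]
mass -22 +- 11 eff [ 1.0000e-03 -5.5059e+01 -2.9976e+01  6.0000e-03  5.0000e-03 -0.0000e+00] +- [0.    0.001 0.    0.    0.    0.   ] q [-0.6366  0.5057  1.5585  0.0016  1.0785  0.9723] [ 0.5726 -0.2762  0.0589]
t 32.4 pos [ 0.5726 -0.2762  0.0589] jaw -92.2 open 0.500 F [ 0.31  0.11 -0.74]
(0.4603, -0.1443, 0.105, 92.8) -> [-0.088 -0.     0.002] [ -45.9 -127.5  117.3]  dist 179 rows 2.9 rot rows 0.5
(0.4603, -0.1443, 0.052, 92.8) -> [-0.088 -0.     0.002] [   7.1 -127.4  117.3]  dist 173 rows 2.8 rot rows 0.5
```

View pics/t7.png

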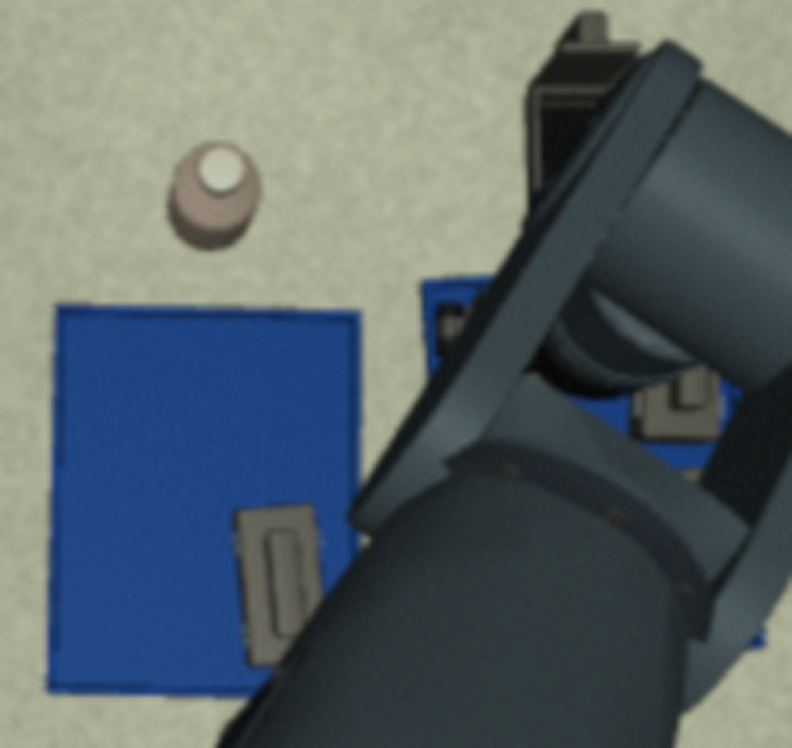

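Request:
{"method": "servo_tool", "body": {
  "targets": [
    [0, 0, 0, -46, 0, 0, 0],
    [-0.088, 0, 0, -46, -127, 117, 0],
    [-0.088, 0, 0, -46, -127, 117, 0],
    [-0.088, 0, 0, -46, -127, 117, 0],
    [-0.088, 0, 0, -46, -127, 117, 0],
    [-0.088, 0, 0, -20, -127, 117, 0],
    [-0.088, 0, 0, 0, -127, 117, 0],
    [-0.088, 0, 0, 4, -127, 117, 0]
  ]
}}

```text
time_s: 33.45
eef_pos: [0.4605, -0.1451, 0.0543]
eef_rot: [-0.016, -0.706, -0.018, 0.707]
wrist_force: [0.4, -0.2, -0.9]
opening: 0.501
```

Run:
```python
from h import *
plan((.4603,-.1443,.039,92.8))
```

```text
t 33.5 pos [ 0.4605 -0.1451  0.0543] jaw -87.2 open 0.501 F [ 0.37 -0.22 -0.92]
(0.4603, -0.1443, 0.039, 92.8) -> [-0.     0.001  0.002] [15.3 -0.8  0.2]  dist 15 rows 0.2 rot rows 0.0
```

Request:
{"method": "servo_tool", "body": {
  "targets": [
    [0, 0, 0, 8, -1, 0, 0],
    [0, 0, 0, 15, -1, 0, 0],
    [0, 0, 0, 15, -1, 0, -1],
    [0, 0, 0, 15, -1, 0, -1],
    [0, 0, 0, 15, -1, 0, -1],
    [0, 0, 0, 15, -1, 0, -1],
    [0, 0, 0, 5, -1, 0, -1],
    [0, 0, 0, -5, -1, 0, -1]
  ]
}}

```text
time_s: 34.45
eef_pos: [0.4601, -0.1437, 0.0596]
eef_rot: [-0.016, -0.706, -0.018, 0.708]
wrist_force: [0.5, -0.2, -4.7]
opening: 0.169
```

Run:
```python
from h import *
for i in range(6): ctrl.camera("side")
weigh2(30)
plan()
```

```text
mass 463 +- 9 eff [ 1.0000e-03 -4.0414e+01 -2.8844e+01  6.0000e-03  1.6000e-02 -0.0000e+00] +- [0.001 0.013 0.009 0.    0.001 0.   ] q [-5.5090e-01  2.1670e-01  1.9598e+00  1.7000e-03  9.6750e-01  9.7030e-01] [ 0.4604 -0.1441  0.0592]
t 36.2 pos [ 0.4605 -0.144   0.0593] jaw -87.2 open 0.172 F [ 0.34  0.34 -4.27]
```

```bash
python3 - <<'E'
import numpy as np
D=[(.1815,1.6079,.5745,.2064,.2305),(.5057,1.5585,.6357,.1873,.0589),(.2167,1.9598,.4825,.2477,.0592)]
A=[];b=[]
for q2,q3,r,d,z in D:
    s=q2+q3; re=r*np.cos(d); print(re, r*np.sin(d))
    A.append([1,0,np.sin(q2),np.sin(s),np.cos(q2)]);b.append(re)
    A.append([0,1,np.cos(q2),np.cos(s),-np.sin(q2)]);b.append(z)
x,res,rk,sv=np.linalg.lstsq(np.array(A),np.array(b),rcond=None);print(x,res,rk,sv)
x,res,rk,sv=np.linalg.lstsq(np.array(A)[:,:4],np.array(b),rcond=None);print(x,res,rk,sv)
E
python3 - <<'E'
import sys; sys.path.insert(0,'.')
from h import *
# stage centre after pull: tab 0.028 -> centre 0.145
plan((.46,-.144,.12,89.6),(.512,.095,.13,89.6),(.512,.095,.0585,89.6))
E
```

```text
0.5623062553721943 0.11773667724757951
0.6245819719622947 0.11837166172564852
0.46777356323950264 0.11829684498844009
[-2.81663196e-02 -5.22837466e-02  4.07264225e-01  5.14993699e-01
  3.92430926e-04] [0.00051747] 5 [2.98677307 2.44303894 0.22176474 0.17765348 0.17322541]
[-0.02789906 -0.05234874  0.40726293  0.51511012] [0.00051748] 4 [2.52411111 2.3574114  0.20151702 0.17568574]
t 36.2 pos [ 0.4605 -0.144   0.0593] jaw -87.2 open 0.172 F [ 0.34  0.34 -4.27]
(0.46, -0.144, 0.12, 89.6) -> [0.056 0.001 0.003] [-60.7  -0.2   0.5]  dist 61 rows 1.0 rot rows 0.3
(0.512, 0.095, 0.13, 89.6) -> [0.056 0.001 0.003] [ -70.2 -236.4  -63. ]  dist 255 rows 4.1 rot rows 0.3
(0.512, 0.095, 0.0585, 89.6) -> [0.056 0.001 0.003] [   1.3 -236.3  -63.1]  dist 245 rows 3.9 rot rows 0.3
```

Request:
{"method": "servo_tool", "body": {
  "targets": [
    [0, 0, 0, -35, 0, 0, -1],
    [0, 0, 0, -70, 0, 0, -1],
    [0.056, 0, 0, -70, -50, -20, -1],
    [0.056, 0, 0, -70, -105, -40, -1],
    [0.056, 0, 0, -70, -160, -60, -1],
    [0.056, 0, 0, -70, -215, -80, -1],
    [0.056, 0, 0, -70, -270, -90, -1],
    [0.056, 0, 0, -70, -270, -90, -1]
  ]
}}

```text
time_s: 37.25
eef_pos: [0.5371, 0.1337, 0.1297]
eef_rot: [0.002, -0.707, -0.001, 0.708]
wrist_force: [-0.1, -1.5, -4.4]
opening: 0.174
```

Run:
```python
from h import *
plan((.54,.13,.057,89.6))
c=cam("side"); crop(c,"s5",100,120,420,360,2.4)
```

```text
t 37.2 pos [0.5371 0.1337 0.1297] jaw -90.1 open 0.174 F [-0.06 -1.48 -4.36]
(0.54, 0.13, 0.057, 89.6) -> [0.005 0.001 0.003] [72.7  3.9 -3. ]  dist 73 rows 1.2 rot rows 0.0
```

View pics/s5.png

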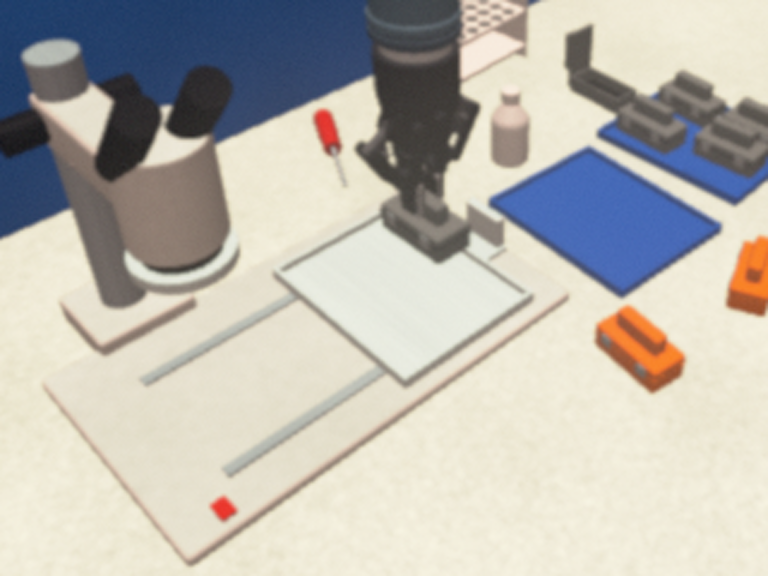

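Case held over the stage, left tray empty. Lower it and release.

Request:
{"method": "servo_tool", "body": {
  "targets": [
    [0, 0, 0, 35, 4, -3, -1],
    [0, 0, 0, 58, 4, -3, -1],
    [0, 0, 0, 66, 4, -3, -1],
    [0, 0, 0, 70, 4, -3, -1],
    [0, 0, 0, 73, 4, -3, -1],
    [0, 0, 0, 73, 4, -3, -1],
    [0, 0, 0, 73, 4, -3, 0],
    [0, 0, 0, 73, 4, -3, 0]
  ]
}}

```text
time_s: 38.3
eef_pos: [0.5407, 0.1278, 0.0576]
eef_rot: [-0.002, 0.707, -0.0, -0.707]
wrist_force: [1.0, 0.3, -0.5]
opening: 0.499
```

Request:
{"method": "servo_tool", "body": {
  "targets": [
    [0, 0, 0, 0, 0, 0, 0],
    [0, 0, 0, -30, 0, 0, 0],
    [0, 0, 0, -80, 0, 0, 0],
    [0, 0, 0, -80, 150, 0, 0],
    [0, 0, 0, -80, 150, 0, 0],
    [0, 0, 0, -80, 150, 0, 0],
    [0, 0, 0, -80, 150, 0, 0],
    [0, 0, 0, -80, 150, 0, 0]
  ]
}}

```text
time_s: 39.3
eef_pos: [0.5402, -0.0218, 0.1373]
eef_rot: [-0.002, 0.707, -0.0, -0.707]
wrist_force: [-0.0, -0.4, 0.3]
opening: 0.5
```

Run:
```python
from h import *
plan()
c=cam("top"); crop(c,"t8",90,60,480,270,2)
c=cam("side"); crop(c,"s6",100,120,420,360,2.4)
```

```text
t 39.3 pos [ 0.5402 -0.0218  0.1373] jaw -90.2 open 0.500 F [-0.04 -0.37  0.32]
```

View pics/t8.png

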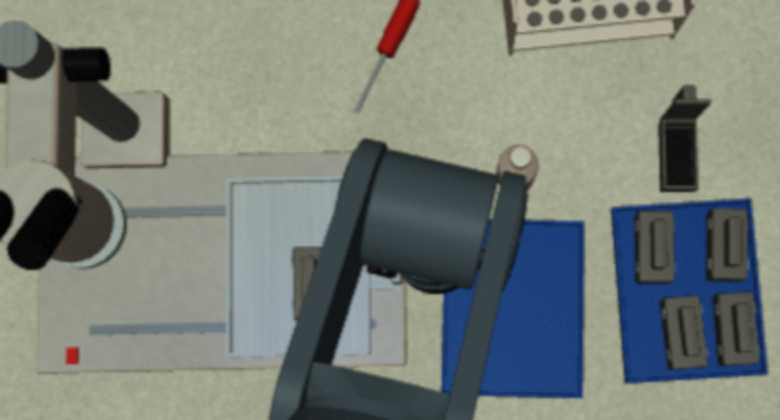

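View pics/s6.png

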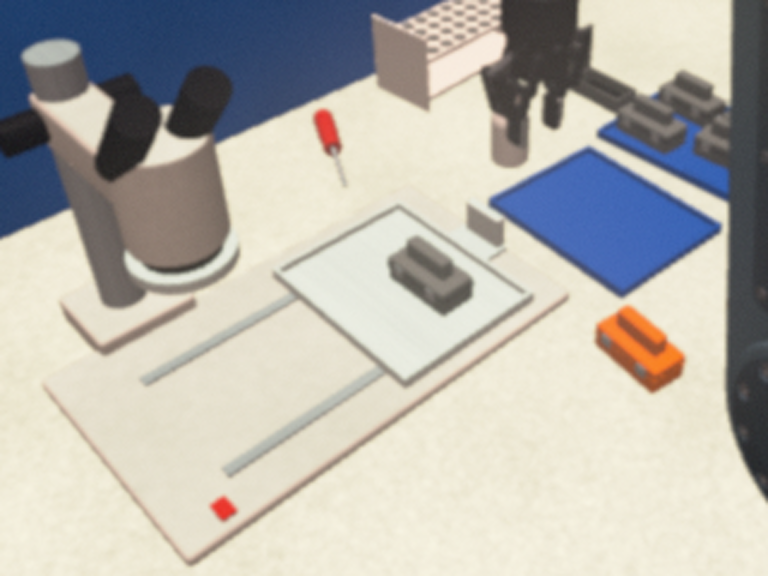

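Run:
```python
from h import *
c=cam("top"); cv2.imwrite("pics/t9.png",c["pixels"]); c=cam("side"); cv2.imwrite("pics/s9.png",c["pixels"])
plan((.561,.028,.12,89.6),(.561,.028,.034,89.6))
```

```text
t 39.5 pos [ 0.5401 -0.0212  0.1372] jaw -90.1 open 0.496 F [-0.41  0.16 -0.43]
(0.561, 0.028, 0.12, 89.6) -> [ 0.005 -0.     0.002] [ 17.3 -49.2 -20.8]  dist 56 rows 0.9 rot rows 0.0
(0.561, 0.028, 0.034, 89.6) -> [ 0.005 -0.     0.002] [103.3 -49.  -20.8]  dist 116 rows 1.9 rot rows 0.0
```

View pics/t9.png

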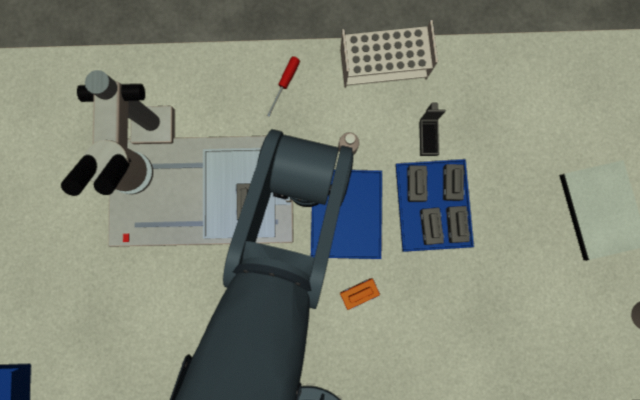

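View pics/s9.png

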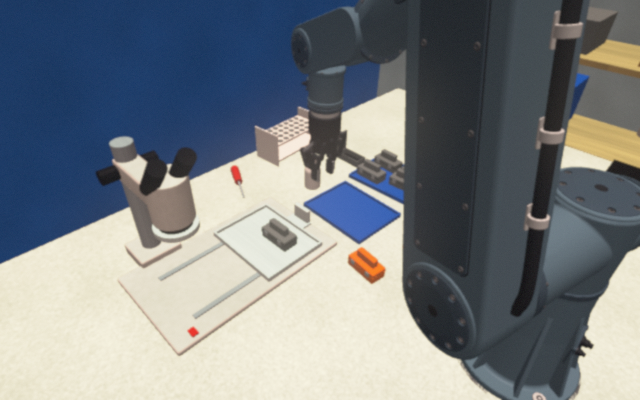

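Request:
{"method": "servo_tool", "body": {
  "targets": [
    [0, 0, -0.17, 0, 14, -21, -1],
    [0, 0, -0.35, 0, 14, -21, -1],
    [0, 0, -0.35, 0, 14, -21, -1],
    [0, 0, -0.35, 0, 14, -21, -1],
    [0, 0, -0.35, 40, 14, -21, -1],
    [0, 0, -0.35, 75, 14, -21, -1],
    [0, 0, -0.35, 90, 14, -21, -1],
    [0, 0, -0.35, 95, 14, -21, -1]
  ]
}}

```text
time_s: 40.5
eef_pos: [0.561, -0.0338, 0.042]
eef_rot: [0.124, -0.696, -0.124, 0.696]
wrist_force: [0.5, -0.2, -0.0]
opening: -0.003
```

Run:
```python
from h import *
o,p,R=st();print(p,R.as_matrix().round(3),o["wrist_force"],o["opening"], "world +y 100mm in tool:",R.inv().apply([0,100,0]),"z",R.inv().apply([0,0,10]),R.inv().apply([10,0,0]))
c=cam("side"); crop(c,"s10",100,20,420,260,2.4)
```

```text
[ 0.56097092 -0.03384444  0.04197679] [[-0.001  0.    -1.   ]
 [ 0.345 -0.939 -0.   ]
 [-0.939 -0.345  0.   ]] [ 0.50515325 -0.18432227 -0.03289048] -0.0034847805427433505 world +y 100mm in tool: [ 3.44891943e+01 -9.38642366e+01 -2.35890994e-02] z [-9.38642248e+00 -3.44892019e+00  4.74102537e-03] [-5.26369648e-03  5.79031082e-04 -9.99999860e+00]
```

View pics/s10.png

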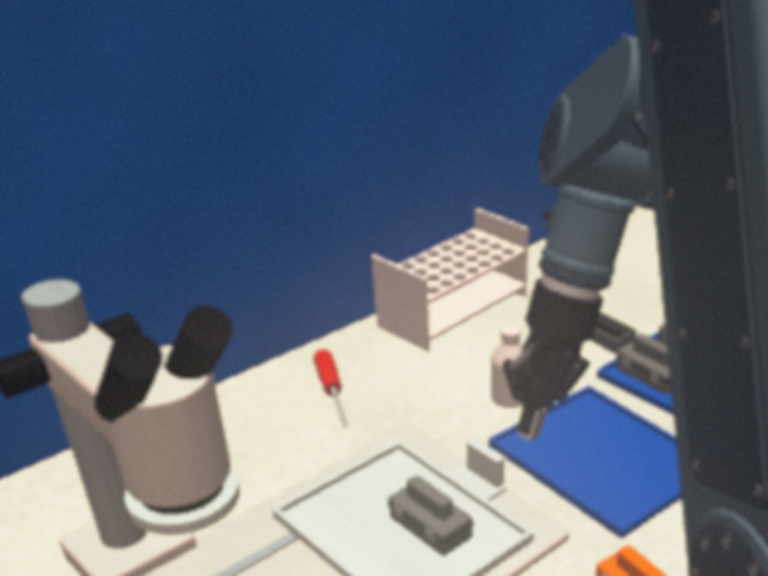

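Request:
{"method": "servo_tool", "body": {
  "targets": [
    [0, 0, 0, 6.9, -18.8, 0, -1],
    [0, 0, 0, 12.4, -33.8, 0, -1],
    [0, 0, 0, 14.5, -39.4, 0, -1],
    [0, 0, 0, 16.6, -45.1, 0, -1],
    [0, 0, 0, 18.6, -50.7, 0, -1],
    [0, 0, 0, 21.4, -58.2, 0, -1],
    [0, 0, 0, 24.1, -65.7, 0, -1],
    [0, 0, 0, 26.9, -73.2, 0, -1]
  ]
}}

```text
time_s: 41.55
eef_pos: [0.5616, 0.044, 0.0422]
eef_rot: [-0.124, 0.697, 0.124, -0.696]
wrist_force: [0.4, -2.4, 2.6]
opening: -0.002
```

Run:
```python
from h import *
o,p,R=st();print(p,o["wrist_force"],R.inv().apply([0,100,0]))
c=cam("side"); crop(c,"s11",100,20,420,260,2.4)
```

```text
[0.56160735 0.04400463 0.04224334] [ 0.3775117  -2.38461625  2.6266289 ] [ 3.44536703e+01 -9.38772619e+01  6.56246447e-02]
```

View pics/s11.png

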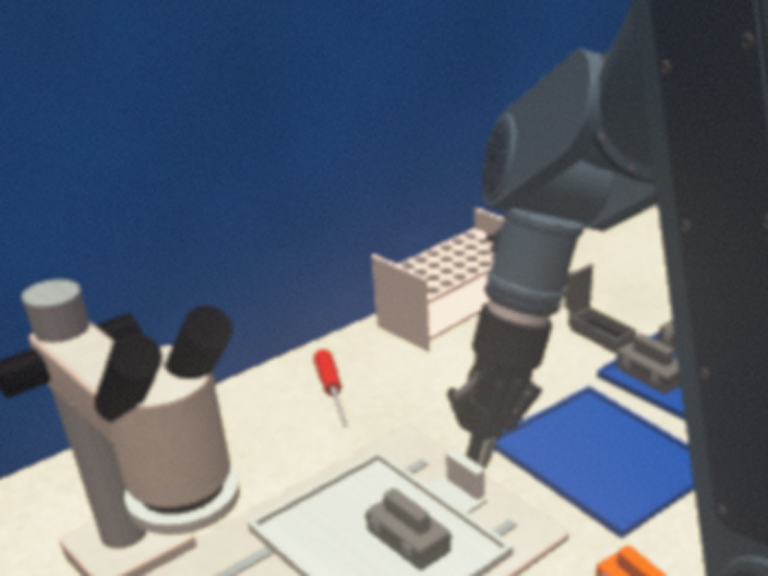

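Stage is moving smoothly with the case staying in place. Continue.

Request:
{"method": "servo_tool", "body": {
  "targets": [
    [0, 0, 0, 3.4, -9.4, 0, -1],
    [0, 0, 0, 6.9, -18.8, 0, -1],
    [0, 0, 0, 10.3, -28.2, 0, -1],
    [0, 0, 0, 13.8, -37.5, 0, -1],
    [0, 0, 0, 17.2, -46.9, 0, -1],
    [0, 0, 0, 20.7, -56.3, 0, -1],
    [0, 0, 0, 24.1, -65.7, 0, -1],
    [0, 0, 0, 27.6, -75.1, 0, -1]
  ]
}}

```text
time_s: 42.6
eef_pos: [0.5613, 0.1259, 0.0423]
eef_rot: [-0.124, 0.696, 0.124, -0.696]
wrist_force: [2.0, -3.5, -1.9]
opening: -0.001
```

Run:
```python
from h import *
o,p,R=st();print(p,o["wrist_force"],R.inv().apply([0,100,0]))
c=cam("side"); crop(c,"s12",100,20,420,300,2.1)
```

```text
[0.56130117 0.12585189 0.04226559] [ 2.02257473 -3.52296468 -1.86590955] [ 3.45470490e+01 -9.38429611e+01  7.76042132e-03]
```

View pics/s12.png

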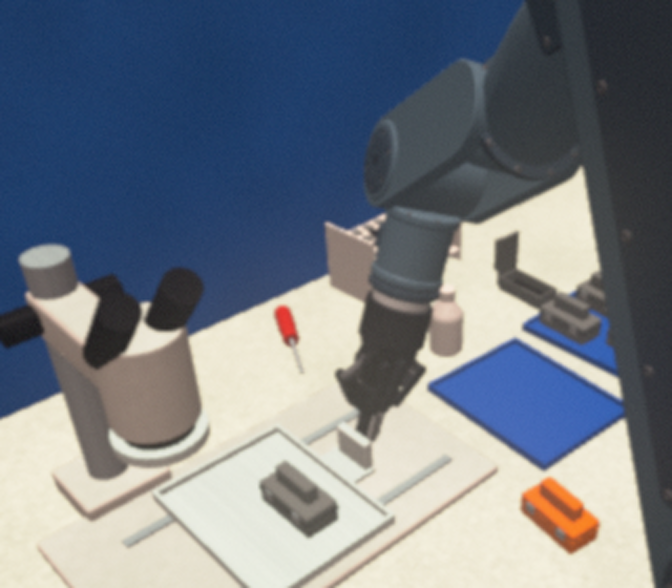

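Request:
{"method": "servo_tool", "body": {
  "targets": [
    [0, 0, 0, 1.7, -4.7, 0, -1],
    [0, 0, 0, 3.4, -9.4, 0, -1],
    [0, 0, 0, 5.2, -14.1, 0, -1],
    [0, 0, 0, 6.9, -18.8, 0, -1],
    [0, 0, 0, 8.3, -22.5, 0, -1],
    [0, 0, 0, 9.6, -26.3, 0, -1],
    [0, 0, 0, 11, -30, 0, -1],
    [0, 0, 0, 11.7, -31.9, 0, -1]
  ]
}}

```text
time_s: 43.65
eef_pos: [0.5606, 0.1615, 0.0423]
eef_rot: [0.124, -0.696, -0.125, 0.696]
wrist_force: [1.1, -3.0, -0.8]
opening: -0.002
```

Request:
{"method": "servo_tool", "body": {
  "targets": [
    [0, 0, 0, 0.7, -1.9, 0, -1],
    [0, 0, 0, 1.4, -3.8, 0, -1],
    [0, 0, 0, 2.1, -5.6, 0, -1],
    [0, 0, 0, 2.8, -7.5, 0, -1],
    [0, 0, 0, 3.4, -9.4, 0, -1],
    [0, 0, 0, 4.1, -11.3, 0, -1],
    [0, 0, 0, 4.1, -11.3, 0, -1],
    [0, 0, 0, 4.1, -11.3, 0, -1]
  ]
}}

```text
time_s: 44.65
eef_pos: [0.5609, 0.1653, 0.0423]
eef_rot: [0.12, -0.696, -0.121, 0.697]
wrist_force: [-12.0, -42.9, 14.1]
opening: -0.005
```

Request:
{"method": "servo_tool", "body": {
  "targets": [
    [0, 0, 0, -4, 11, 0, -1],
    [0, 0, 0, -14, 38, 0, -1],
    [0, 0, 0, -25, 65, 0, -1],
    [0, 0, 0, -75, 60, 0, -1],
    [0, 0, 0, -120, 80, 0, -1],
    [0, 0, 0, -150, 140, 0, -1],
    [0, 0, 0, -150, 200, 0, -1],
    [0, 0, 0, -150, 200, 0, -1]
  ]
}}

```text
time_s: 45.65
eef_pos: [0.561, -0.0765, 0.1156]
eef_rot: [0.122, -0.696, -0.12, 0.697]
wrist_force: [0.8, 0.8, 0.3]
opening: -0.001
```

Run:
```python
from h import *
plan()
c=cam("top"); cv2.imwrite("pics/t12.png",cv2.resize(c["pixels"][60:270,90:490],None,fx=2,fy=2,interpolation=cv2.INTER_CUBIC)); c=cam("side"); crop(c,"s13",80,60,440,340,2.1)
```

```text
t 45.6 pos [ 0.561  -0.0765  0.1156] jaw -90.2 open -0.001 F [0.78 0.79 0.27]
```

View pics/t12.png

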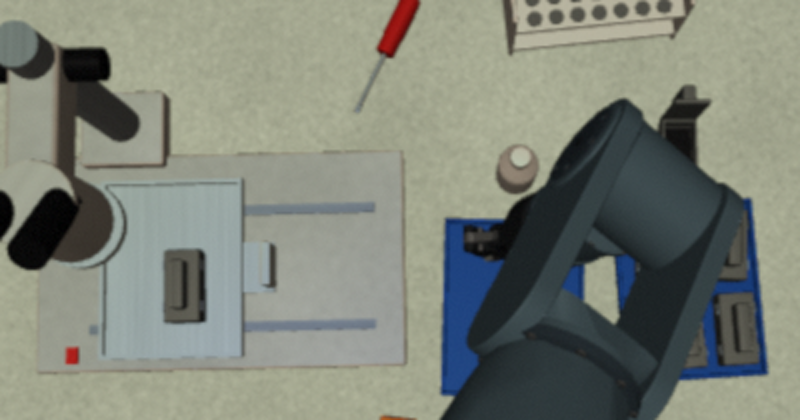

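View pics/s13.png

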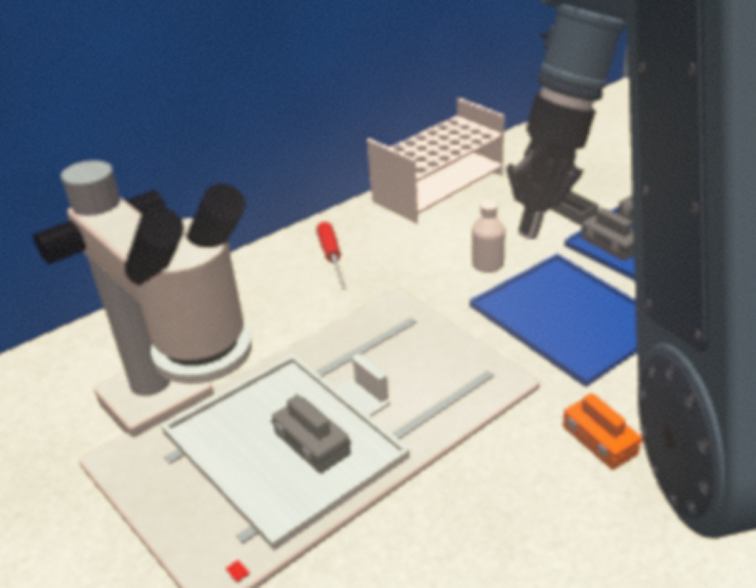

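Run:
```python
from h import *
plan((.40,.02,.25,89.8))
```

```text
t 45.8 pos [ 0.5611 -0.073   0.1162] jaw -90.0 open 0.001 F [-0.47  0.32  0.08]
(0.4, 0.02, 0.25, 89.8) -> [0.004 0.003 0.344] [ -94.3 -132.7  161.3]  dist 229 rows 3.7 rot rows 1.8
```

Request:
{"method": "servo_tool", "body": {
  "targets": [
    [0, 0, 0, -60, 0, 0, -1],
    [0, 0, 0.344, -94, -132, 161, -1],
    [0, 0, 0.344, -94, -132, 161, -1],
    [0, 0, 0.344, -94, -132, 161, -1],
    [0, 0, 0.344, -94, -132, 161, -1],
    [0, 0, 0.344, -94, -132, 161, -1],
    [0, 0, 0.344, -94, -132, 161, -1],
    [0, 0, 0.344, -94, -132, 161, -1]
  ]
}}

```text
time_s: 46.75
eef_pos: [0.4005, 0.0192, 0.2488]
eef_rot: [0.0, -0.706, -0.0, 0.708]
wrist_force: [-0.2, 1.0, -1.0]
opening: -0.001
```

Run:
```python
from h import *
plan()
c=cam("top"); cv2.imwrite("pics/t13.png",cv2.resize(c["pixels"][60:270,90:490],None,fx=2,fy=2,interpolation=cv2.INTER_CUBIC))
print("tab",p2w(c,223,193.5,.059))
```

```text
t 46.8 pos [0.4005 0.0192 0.2488] jaw -90.0 open -0.001 F [-0.2   1.01 -1.01]
tab [0.55741482 0.17626973 0.059     ]
```

View pics/t13.png

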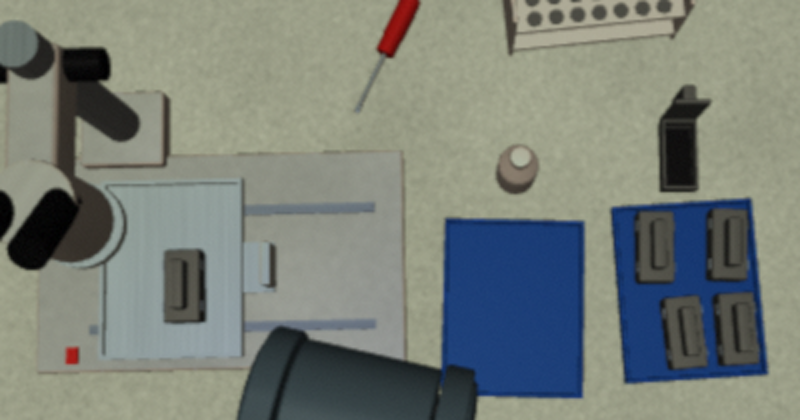

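```bash
python3 -c "
from bench import ctrl
print(ctrl.hand_in())"
```

```text
the job is handed in; nothing more can be done
None
```

The job is handed in at about 47 s of the 210 s allowed: the stage was drawn out to its stop, all five cases present were weighed, the one full case is on the stage, and the stage is home.

| Case | Start place | Reading | Verdict | Now |
|---|---|---|---|---|
| 1 | bottle tray | about 128 g | empty | moved to the open-case tray |
| 2 | bottle tray | about 463 g | full | on the stage |
| 3 | open-case tray | about 90 g | empty | set back where it lay |
| 4 | open-case tray | about 275 g | empty | set back where it lay |
| 5 | open-case tray | about 280 g | empty | set back where it lay |

- **Close to the limit:** Two of the readings were near 300 g, so I took more samples. They came to about 274 ± 6 g and 282 ± 7 g. The joint torques for the second gave about 275 to 281 g, though one cruder torque estimate read 255 g. The 90 g reading is just under the stated 100 g minimum, which is within noise, and the sensor read zero with nothing held.
- **Stage:** The outer stop was felt at about 35 N. The home stop was felt at about 43 N, as a wrist-force reading while pushing the tab with the shut fingertips. The last picture puts the tab near y = 0.176 m, against about 0.178 m expected for fully home.
- **Last look:** Four cases lie flat and apart in the open-case tray, and one lies flat on the stage. The bottle tray is empty, and the open case and bottle look unmoved. The orange look-alikes were not touched. The robot touches nothing. I saw no knocked case and no slip of the grip.

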